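# Load the carton that still has film in it

### The arm

A 6-joint arm with a two-finger parallel gripper is mounted at the origin on the work surface; the furniture and walls round the work are solid. World frame = base frame: x ahead of the robot, y to its left, z up, the work surface at z = 0. Lengths are in m, angles in rad, forces in N, time in s.
With the tool pointing down it reaches from about 0.25 to 0.775 m from the base axis. Payload 4 kg.
Tool frame: the origin (TCP) lies midway between the tips of the shut fingers; the grasp point (between the pads) lies 19 mm behind it; z points along the fingers, y is the line along which they close (so a half turn about z gives the same grasp; the last joint's range is limited). The gripper opens to 94 mm and grips with 3 to 60 N. Pads are 16 mm wide; open, the fingers measure 119 mm over their backs; the gripper's body (75 mm by 177 mm) begins 78 mm behind the grasp point.
Start: joints at [-1.39, 0.087, 1.371, -0, 1.684, -0.103], TCP at [0.154, -0.528, 0.206] pointing down, gripper open.
Joint ranges: [-3.1, 3.1], [-0.76, 2.03], [0.27, 2.55], [-1.08, 4.22], [0.17, 2.65], [-2.57, 2.57]. Speed limits (rad/s): [2.79, 2.79, 3.14, 3.14, 3.14, 3.14].

### API

Orientations are given as a unit quaternion [w, x, y, z].
In Python, from bench import state, capture, workorder gives the robot as it stands. The module is installed in compiled form; this text tells all that it offers.
- The arm moves only by the tool send_rows, never from a script. Its argument "steps" is a list of rows, each a list of 7 numbers: the turn, a rotation vector about the tool's x, y, z in shares of 180 degrees (1.0 is 180 degrees), then the shift along the tool's x, y, z in a scale on which 1.0 is 600 mm, then the finger opening in mm, from 0 to 94. In form: [[wx, wy, wz, x, y, z, hand], ...]. A call has 1 to 10 rows; each row is the pose to reach, as a shift and turn from the pose commanded when the call began, along the tool's axes at that moment; what a row does not reach only later rows make up. A row lasts 1/12 s, in which the tool goes at most 41.7 mm and 7.16 degrees, less where a joint would pass 70% of its speed; a pose out of reach is approached as far as the arm can. No shift or turn number may pass 1 either way. A call with a gripper value outside its range is refused whole. The fingers move at their own pace and stop on an object; "force" is the grip in N (left out, the last holds). Time passes only in rows, so rows that repeat a pose let the fingers close. It gives the time, the measured TCP pose, the force, the opening and the grip force at its end, in the units of the state.
- state(): the state, without advancing time (a new reading comes with each control period).
- capture(name): name is "scene" or "side" or "wrist"; returns a dict with "pixels" (384x512x3 uint8, blue, green, red), "mtx" (3x3 intrinsics, pixels), "dist_coeffs" ([k1, k2, p1, p2, k3] as OpenCV has them; the pictures are not rectified), "eye" and "attitude" of the camera in the world; the wrist camera has in their place "hand_eye" (4x4, takes a point from camera to tool coordinates, whose origin is the TCP and whose axes are the flange's). Camera axes: x right, y down, z forward; pixel columns grow to the right and rows downward; lengths in m; the calibration is good to about 2 mm. A picture is of the moment at which its call begins: read the wrist's pose just before it. There is no depth.
- workorder.job_done(): hands the job in; it is judged then, once.
The state is a dict: "time_s": time; "joints": joint angles; "joint_vel": joint speeds; "joint_torque": joint torques, N m; "ee_pos": TCP position; "ee_rot": TCP orientation; "ft_force": force on the tool from outside, world axes, zero at the start; "torque": the same for the moment, N m; "gripper_width": opening from 0.0 (shut) to 1.0 (fully open); "grasp_force": force on a finger pad.
Only numpy, scipy, OpenCV 4.12 (cv2) and the standard library are available. Lean on these libraries where they do the work, as an engineer would, in place of code of your own. Each camera call takes 0.05 s, during which the arm holds its last target. There are 200 camera calls.

### The job

One of the two closed sealing-film cartons still holds a roll, the other only an empty core: find out which by its weight. Lay the full one in the sloping stand, orange slot end down against the lip, then slide the red-handled keeper down until it meets the carton, gently, and let go. Leave the empty carton lying flat on the bench and do not disturb the stoppered flask beside the mixer.

Things in the scene. Friction and masses are not known exactly. Their poses are not given: they have to be found in the camera images.
- carton_a: closed stiff carton, 110 x 64 x 64 mm, white and blue with an orange band round one end; origin at its centre. x along the 110 mm length, pointing away from the orange end; y across; z up as it lies on the bench. The cartons look alike: full weighs 0.40 to 0.57 kg, empty 0.09 to 0.12 kg, and which is which changes
- carton_b: the other carton, same size, look and axes as carton_a
- carton_a_slot (a point): centre of the orange slot end face of carton_a, 55 mm from its centre; axes as carton_a
- carton_b_slot (a point): centre of the orange slot end face of carton_b, 55 mm from its centre; axes as carton_b
- stand: fixed grey sheet-metal stand, 200 x 88 mm, 155 mm high (keeper handle to 210 mm); origin at the middle of its base on the bench; x level, from low front to high back; y across; z up. The bed climbs to the back at 35 degrees from level; across its low end a lip 24 mm high off the bed, along its sides cheeks 18 mm high off the bed and 74 mm apart; the keeper slides on its upper part
- stand_seat (a point): fixed point of the stand where the centre of a fully seated carton lies: on the middle line, 32 mm off the bed, 55 mm up the slope from the lip; axes as the stand (level)
- stand_lip (a point): point on the inner face of the lip plane, on the middle line, 32 mm off the bed: where the centre of the orange end face of a seated carton lies; axes as the stand (level)
- keeper (a joint): travel of the keeper down the slope, 0 (top) to 0.085 m; it begins between 0 and 0.03, meets a fully seated carton at 0.065, and stays where it is left (about 2 N of friction)
- keeper_face (a point): middle of the keeper's rubber face that meets the carton, 24 mm off the bed. x up the slope (away from the carton), y across, z square off the bed, so it also gives the slope of the bed
- keeper_grip (a point): point in the keeper's upright red handle fin, 60 mm off the bed and 20 mm below the fin's top, 25 mm up the slope from the face; the fin stands behind a black jaw 62 mm wide that rises 40 mm off the bed; the fin is 16 mm thick across the stand (y) and 26 mm long up the slope; axes as keeper_face
- flask: stoppered conical flask behind the mixer, 94 mm wide, 220 mm high, standing; origin under its centre; leave alone
- pipette_stand: fixed clear pipette stand with upright pipettes, between the two cartons: it fills 90 mm ahead by 200 mm across, up to 230 mm high; origin on the bench 30 mm nearer the robot than its middle, x ahead; carry things over or round it. The window glass lies about 0.65 m ahead of the robot, with an upright post at 0.61 m straight ahead
- vortex_mixer: fixed blue mixer, about 140 mm across and 130 mm high, beside the stand; origin under its middle

How it is judged:
By the outcome, as a careful person would: the job done as asked, in the order asked, and still so for the second after the job is handed in, with the robot touching nothing.
It also fails if it takes over 69 s, if anything falls off the work surface, if the arm or the gripper's body presses on something with over 40 N, if the wrist force passes 120 N, or if a joint passes its speed limit or range.

## Working session

There is one attempt and no reset: what is moved stays moved. The work goes in short steps, Python scripts to look and compute and a tool call to move; the robot and the scene stay as the last step left them, time stands still between calls to the robot, and variables do not carry over. Pictures are saved under pics/ and viewed, at most 10 in all, crops included, and the job is handed in when it is done.

Besides the shell and the picture viewer there is one more tool, called by a JSON object that holds its "api" and its "payload". send_rows: Moves the arm, as the interface text tells. Its arguments: {"type":"object","properties":{"steps":{"type":"array","items":{"type":"array","items":{"type":"number"}}},"force":{"type":"number"}},"required":["steps"]}

```bash
mkdir -p pics; python3 - <<'E'
from bench import state, capture
import cv2,numpy as np,pickle
print(state())
d={}
for n in("scene","side","wrist"):
    c=capture(n); d[n]=c
    cv2.imwrite(f"pics/{n}0.png",c["pixels"])
    print(n,{k:np.round(np.array(v),4).tolist() for k,v in c.items() if k!="pixels"})
pickle.dump(d,open("d0.pkl","wb"))
E
```

```text
{'time_s': 0.0, 'joints': array([-1.39012202e+00,  8.79468883e-02,  1.37224724e+00, -2.07618842e-05,
        1.68357516e+00, -1.03090962e-01]), 'joint_vel': array([-9.08148999e-05,  1.27512400e-03,  3.21730717e-04, -5.92104553e-04,
       -9.98084112e-04,  7.03059246e-04]), 'joint_torque': array([ 4.24202690e-04, -3.40184104e+01, -3.02423036e+01,  7.18830340e-02,
        3.30396811e-02, -1.68056627e-04]), 'ee_pos': array([ 0.1538801 , -0.52746973,  0.20431216]), 'ee_rot': array([-1.08709734e-03,  9.89951110e-01,  1.41405852e-01, -5.25155154e-05]), 'ft_force': array([-0.94196835,  0.56920571, -0.60312209]), 'torque': array([-0.01636054,  0.01030051,  0.03412319]), 'grasp_force': 0.0, 'gripper_width': 1.0023300832843938}
scene {'mtx': [[450.0384, 0.0, 255.1767], [0.0, 450.0384, 191.8387], [0.0, 0.0, 1.0]], 'dist_coeffs': [-0.1048, 0.0, 0.0, 0.0, 0.0], 'eye': [-0.108, -1.0029, 1.2323], 'attitude': [-0.3817, 0.8871, -0.2354, 0.1094]}
side {'mtx': [[397.689, 0.0, 253.9702], [0.0, 397.689, 186.7552], [0.0, 0.0, 1.0]], 'dist_coeffs': [-0.1337, 0.0, 0.0, 0.0, 0.0], 'eye': [0.3045, -1.286, 1.0058], 'attitude': [-0.4703, 0.8796, -0.0644, 0.0307]}
wrist {'mtx': [[326.9122, 0.0, 256.573], [0.0, 326.9122, 193.1077], [0.0, 0.0, 1.0]], 'dist_coeffs': [-0.0673, 0.0, 0.0, 0.0, 0.0], 'hand_eye': [[0.0002, -0.9678, -0.2517, 0.0719], [1.0, 0.0003, -0.0003, -0.0011], [0.0003, -0.2517, 0.9678, -0.1793], [0.0, 0.0, 0.0, 1.0]]}
```

View pics/scene0.png

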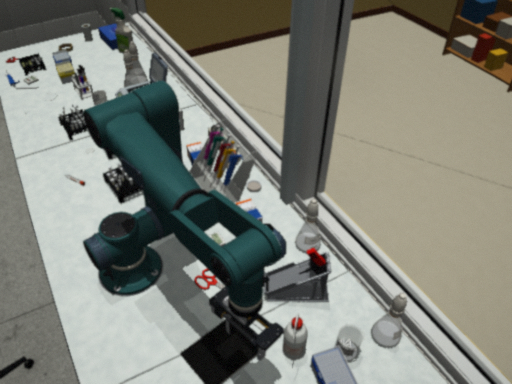

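View pics/side0.png

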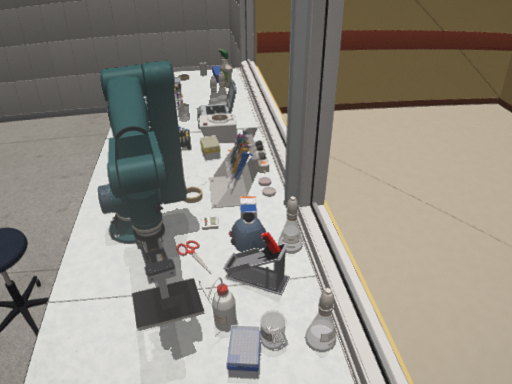

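The scene view shows the stand near (298,280) with its keeper at (316,258), the flask at (310,230), one carton partly hidden at (248,208) and the other by the pipette stand near (195,150). In the side view the stand is at (258,268), the mixer at (248,232) and the carton at (248,206).

```bash
cat > h.py <<'E'
import numpy as np,cv2,pickle
from scipy.spatial.transform import Rotation as R
def rot(q): return R.from_quat([q[1],q[2],q[3],q[0]]).as_matrix()
def campose(c,s=None):
    if "eye" in c: return rot(c["attitude"]),np.array(c["eye"])
    Rt=rot(s["ee_rot"]); H=np.array(c["hand_eye"]); return Rt@H[:3,:3],Rt@H[:3,3]+s["ee_pos"]
def ray(c,uv,s=None):
    Rm,e=campose(c,s)
    p=cv2.undistortPoints(np.array([[uv]],float),np.array(c["mtx"]),np.array(c["dist_coeffs"]))[0,0]
    d=Rm@np.array([p[0],p[1],1]); return e,d/np.linalg.norm(d)
def onz(c,uv,z,s=None):
    e,d=ray(c,uv,s); return e+d*(z-e[2])/d[2]
def proj(c,P,s=None):
    Rm,e=campose(c,s); rv=cv2.Rodrigues(Rm.T)[0]
    return cv2.projectPoints(np.array(P,float).reshape(-1,3),rv,-Rm.T@e,np.array(c["mtx"]),np.array(c["dist_coeffs"]))[0][:,0]
def tri(rs):
    A=np.zeros((3,3));b=np.zeros(3)
    for e,d in rs:
        M=np.eye(3)-np.outer(d,d);A+=M;b+=M@e
    x=np.linalg.solve(A,b); return x,[np.linalg.norm((np.eye(3)-np.outer(d,d))@(x-e)) for e,d in rs]
E
python3 - <<'E'
from h import *
d=pickle.load(open("d0.pkl","rb"))
np.set_printoptions(precision=3,suppress=True)
S,D=d["scene"],d["side"]
print("cartA",tri([ray(S,(248,208)),ray(D,(248,206))]), onz(D,(248,203),.064))
print("far",onz(S,(195,150),.05))
print("stand",tri([ray(S,(298,285)),ray(D,(258,270))]))
print("keeper top",tri([ray(S,(312,250)),ray(D,(267,236))]))
print("flask",tri([ray(S,(313,207)),ray(D,(293,202))]))
print("pip", onz(S,(215,180),0),onz(D,(232,185),0))
a=cv2.resize(S["pixels"][185:305,170:345],None,fx=3.2,fy=3.2,interpolation=cv2.INTER_CUBIC)
b=cv2.resize(D["pixels"][120:295,190:305],None,fx=3.2,fy=3.2,interpolation=cv2.INTER_CUBIC)
a2=cv2.resize(S["pixels"][125:180,170:260],None,fx=3.2,fy=3.2,interpolation=cv2.INTER_CUBIC)
im=np.zeros((568,a.shape[1]+b.shape[1]-140,3),np.uint8)
E
```

```text
cartA (array([0.464, 0.009, 0.048]), [np.float64(0.0079990911601452), np.float64(0.00799909116014524)]) [ 0.458 -0.003  0.064]
far [0.444 0.428 0.05 ]
stand (array([ 0.445, -0.356,  0.042]), [np.float64(0.0011053581927605118), np.float64(0.0011053581927605546)])
keeper top (array([ 0.475, -0.36 ,  0.196]), [np.float64(0.003549704364194649), np.float64(0.0035497043641947836)])
flask (array([ 0.587, -0.21 ,  0.2  ]), [np.float64(0.003421441510981356), np.float64(0.0034214415109812936)])
pip [0.456 0.265 0.   ] [0.414 0.234 0.   ]
```

```bash
cat >> h.py <<'E'
def down(yaw):  # tool down, tool x at yaw (rad) from world x
    return R.from_euler("z",yaw).as_matrix()@np.diag([1.,-1,-1])
def plan(s,P,T):
    Rt=rot(s["ee_rot"]); t=Rt.T@(np.array(P)-s["ee_pos"])*1e3
    w=np.degrees(R.from_matrix(Rt.T@T).as_rotvec())
    print("turn",w.round(2),"shift",t.round(1),"rows",(np.linalg.norm(t)/41.7).round(1),(np.linalg.norm(w)/7.16).round(1))
E
python3 - <<'E'
from h import *
from bench import state
plan(state(),(.36,-.30,.42),down(0))
E
```

```text
turn [-1.000e-01  1.000e-02  1.626e+01] shift [ 261.6 -161.1 -215.1] rows 9.0 2.3
```

The manual's scale: shifts go in shares of 600 mm and turns go in shares of 180 degrees. Converting my numbers, 262 mm / 600 = 0.4367, -215 mm / 600 = -0.3583, 16.3 degrees / 180 = 0.0906.

{"api": "send_rows", "payload": {"steps": [[0,0,0.0278,0.4367,-0.2683,-0.3583,94],[0,0,0.0556,0.4367,-0.2683,-0.3583,94],[0,0,0.0906,0.4367,-0.2683,-0.3583,94],[0,0,0.0906,0.4367,-0.2683,-0.3583,94],[0,0,0.0906,0.4367,-0.2683,-0.3583,94],[0,0,0.0906,0.4367,-0.2683,-0.3583,94],[0,0,0.0906,0.4367,-0.2683,-0.3583,94],[0,0,0.0906,0.4367,-0.2683,-0.3583,94],[0,0,0.0906,0.4367,-0.2683,-0.3583,94],[0,0,0.0906,0.4367,-0.2683,-0.3583,94]]}}

```text
time_s: 0.98
ee_pos: [0.3638, -0.2966, 0.4259]
ee_rot: [0.003, 1.0, 0.004, 0.004]
ft_force: [-0.9, 0.0, 0.7]
gripper_width: 1.003
grasp_force: 0.0
```

```bash
cat >> h.py <<'E'
def snap(tag):
    from bench import state,capture
    s=state(); c=capture("wrist"); pickle.dump((s,c),open(f"w{tag}.pkl","wb"))
    cv2.imwrite(f"pics/w{tag}.png",cv2.resize(c["pixels"],None,fx=1.55,fy=1.55,interpolation=cv2.INTER_CUBIC)); print(s["time_s"],s["ee_pos"].round(4),s["ee_rot"].round(4)); return s,c
E
python3 - <<'E'
from h import *
s,c=snap(1)
plan(s,(.36,.22,.45),down(0))
E
```

```text
0.9833 [ 0.3638 -0.2966  0.4259] [0.0025 1.     0.0037 0.0039]
turn [ 0.29 -0.45  0.42] shift [ 2.000e-01 -5.165e+02 -2.680e+01] rows 12.4 0.1
```

View pics/w1.png

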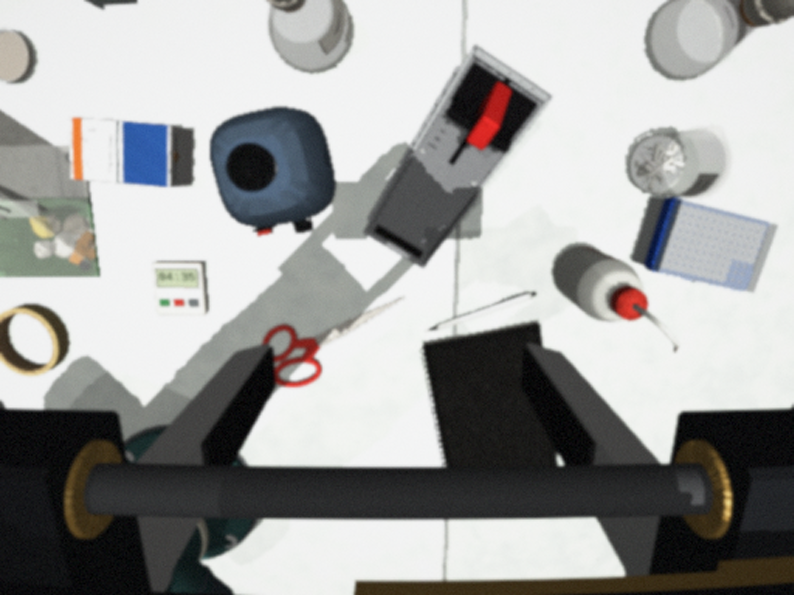

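The wrist view (1.55x) shows carton N with its orange end at left: top corners are near (72,118), (173,124), (168,187) and (72,180). The stand runs from its low end (367,228)/(425,265) to its high end (477,47)/(551,97). The red fin top is at about (497,97), with the mixer at (270,168) and the flask at (310,35).

```bash
python3 - <<'E'
from h import *
np.set_printoptions(precision=4,suppress=True)
s,c=pickle.load(open("w1.pkl","rb"))
print(s["joints"])
k=1.55
C=np.array([onz(c,(u/k,v/k),.064,s) for u,v in [(72,118),(173,124),(168,187),(72,180)]])
print(C[:,:2],C.mean(0),[np.linalg.norm(C[i]-C[(i+1)%4]).round(3) for i in range(4)])
# stand: base corners at z=0 low end
L=np.array([onz(c,(u/k,v/k),0,s) for u,v in [(367,228),(425,265)]]);print("low z0",L,np.linalg.norm(L[0]-L[1]))
for z in(.14,.155):
    H=np.array([onz(c,(u/k,v/k),z,s) for u,v in [(477,47),(551,97)]]);print("hi",z,H,np.linalg.norm(H[0]-H[1]))
    v=H.mean(0)-L.mean(0);print("len",np.linalg.norm(v[:2]),"yaw",np.degrees(np.arctan2(v[1],v[0])))
print("mixer",onz(c,(270/k,150/k),.12,s)); print("pip edge",onz(c,(99/k,275/k),0,s),onz(c,(90/k,195/k),0,s))
cx=C.mean(0)
T=down(np.pi/2); plan(s,(cx[0],cx[1],.16),T)
E
```

```text
[-0.8066 -0.036   1.0573  0.0026  2.1112  0.7582]
[[ 0.4911  0.0443]
 [ 0.4829 -0.0644]
 [ 0.4188 -0.0536]
 [ 0.4273  0.0521]] [ 0.455  -0.0054  0.064 ] [np.float64(0.109), np.float64(0.065), np.float64(0.106), np.float64(0.064)]
low z0 [[ 0.3689 -0.2611  0.    ]
 [ 0.3246 -0.3312  0.    ]] 0.08288355499675452
hi 0.14 [[ 0.5402 -0.3638  0.14  ]
 [ 0.5004 -0.4305  0.14  ]] 0.07765244279507835
len 0.2007804552005477 yaw -30.18601445923636
hi 0.155 [[ 0.5368 -0.3616  0.155 ]
 [ 0.4983 -0.4261  0.155 ]] 0.07515171079046096
len 0.19671829380744074 yaw -29.76027436832584
mixer [ 0.4539 -0.178   0.12  ]
pip edge [0.3104 0.0737 0.    ] [0.4085 0.0725 0.    ]
turn [  0.58  -0.13 -89.58] shift [  91.3 -291.9  265.1] rows 9.7 12.5
```

```bash
python3 - <<'E'
from h import *
s,c=pickle.load(open("w1.pkl","rb"))
plan(s,(.454,-.015,.22),down(np.radians(85)))
E
```

```text
turn [  0.57  -0.15 -84.58] shift [  90.7 -282.   205.1] rows 8.6 11.8
```

Scaled: -282 mm / 600 = -0.47, 205 mm / 600 = 0.3417, -84.6 degrees / 180 = -0.47.

{"api": "send_rows", "payload": {"steps": [[0.0033,0,-0.47,0.1517,-0.47,0.3417,94],[0.0033,0,-0.47,0.1517,-0.47,0.3417,94],[0.0033,0,-0.47,0.1517,-0.47,0.3417,94],[0.0033,0,-0.47,0.1517,-0.47,0.3417,94],[0.0033,0,-0.47,0.1517,-0.47,0.3417,94],[0.0033,0,-0.47,0.1517,-0.47,0.3417,94],[0.0033,0,-0.47,0.1517,-0.47,0.3417,94],[0.0033,0,-0.47,0.1517,-0.47,0.3417,94],[0.0033,0,-0.47,0.1517,-0.47,0.3417,94],[0.0033,0,-0.47,0.1517,-0.47,0.3417,94]]}}

```text
time_s: 1.87
ee_pos: [0.449, -0.0154, 0.2089]
ee_rot: [-0.009, 0.808, 0.589, -0.003]
ft_force: [-0.0, -0.3, 0.6]
gripper_width: 0.996
grasp_force: 0.0
```

```bash
python3 - <<'E'
from h import *
from bench import state
plan(state(),(.454,-.015,.22),down(np.radians(85)))
E
```

```text
turn [ -0.99  -0.37 -12.86] shift [  1.9   4.4 -11.2] rows 0.3 1.8
```

Scaled: -13 degrees / 180 = -0.0722.

{"api": "send_rows", "payload": {"steps": [[0,0,-0.0389,0,0,0,94],[0,0,-0.0722,0,0,0,94],[0,0,-0.0722,0,0,0,94],[0,0,-0.0722,0,0,0,94]]}}

```text
time_s: 2.2
ee_pos: [0.4509, -0.0191, 0.214]
ee_rot: [-0.005, 0.741, 0.671, -0.0]
ft_force: [-0.4, 0.1, -0.7]
gripper_width: 0.999
grasp_force: 0.0
```

```bash
python3 - <<'E'
from h import *
s,c=snap(2)
print(s["ft_force"],s["joints"])
E
```

```text
2.2 [ 0.4509 -0.0191  0.214 ] [-4.900e-03  7.412e-01  6.713e-01 -5.000e-04]
[-0.3934852   0.05162964 -0.66349027] [-0.17220384 -0.13032117  1.56746038  0.00533974  1.71281776 -0.07261726]
```

View pics/w2.png

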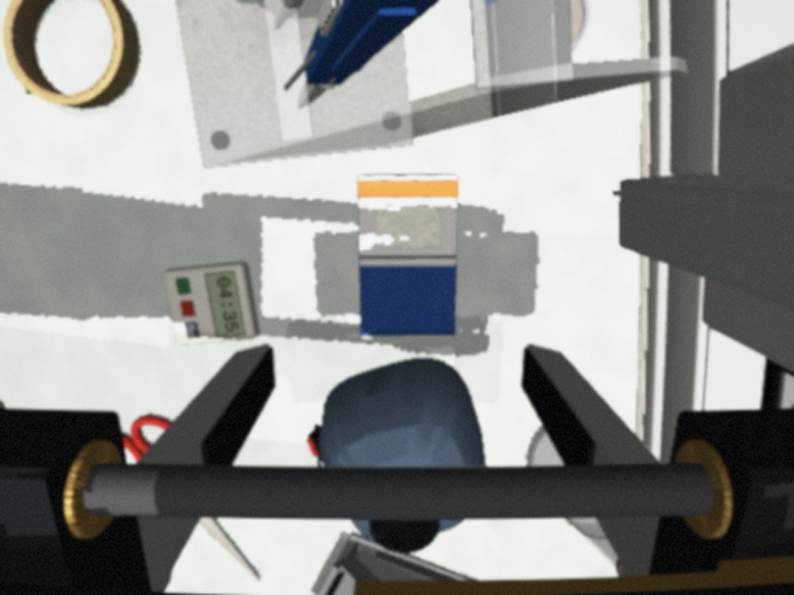

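Carton N is seen straight below: top face corners at 1.55x are about (358,176), (459,176), (456,335) and (361,335), with the orange end up (+y). The clear pipette stand's near edge runs from (205,165) to (410,140) and beyond, and the mixer is below at (400,430).

```bash
python3 - <<'E'
from h import *
np.set_printoptions(precision=4,suppress=True)
s,c=pickle.load(open("w2.pkl","rb"));k=1.55
C=np.array([onz(c,(u/k,v/k),.064,s) for u,v in [(358,176),(459,176),(456,335),(361,335)]])
print(C[:,:2],C.mean(0),[np.linalg.norm(C[i]-C[(i+1)%4]).round(3) for i in range(4)])
v=C[2]+C[3]-C[0]-C[1];print("yaw",np.degrees(np.arctan2(v[1],v[0])))
print("pip",[onz(c,(u/k,v/k),0,s)[:2] for u,v in [(205,165),(410,140),(640,100)]])
plan(s,(.4535,-.016,.0235),down(np.radians(85.5)))
E
```

```text
[[ 0.4301  0.053 ]
 [ 0.4939  0.0468]
 [ 0.4844 -0.0587]
 [ 0.4197 -0.0525]] [ 0.457  -0.0029  0.064 ] [np.float64(0.064), np.float64(0.106), np.float64(0.065), np.float64(0.106)]
yaw -95.36531400423387
pip [array([0.309 , 0.0736]), array([0.4664, 0.0754]), array([0.6398, 0.089 ])]
turn [-0.45 -0.34 -1.16] shift [  2.2   3.8 190.5] rows 4.6 0.2
```

Scaled: 190 mm / 600 = 0.3167, 175 mm / 600 = 0.2917, -0.5 degrees / 180 = -0.0028.

{"api": "send_rows", "payload": {"steps": [[-0.0022,-0.0017,-0.0028,0.0067,0.0083,0.0667,94],[-0.0022,-0.0017,-0.0028,0.0067,0.0083,0.1333,94],[-0.0022,-0.0017,-0.0028,0.0067,0.0083,0.2,94],[-0.0022,-0.0017,-0.0028,0.0067,0.0083,0.25,94],[-0.0022,-0.0017,-0.0028,0.0067,0.0083,0.2917,94],[-0.0022,-0.0017,-0.0028,0.0067,0.0083,0.3167,94],[-0.0022,-0.0017,-0.0028,0.0067,0.0083,0.3167,94],[-0.0022,-0.0017,-0.0028,0.0067,0.0083,0.3167,94]]}}

```text
time_s: 2.92
ee_pos: [0.4552, -0.0137, 0.0247]
ee_rot: [-0.001, 0.737, 0.675, 0.0]
ft_force: [1.0, 0.3, 0.2]
gripper_width: 0.998
grasp_force: 0.0
```

```bash
python3 - <<'E'
from h import *
from bench import state
s=state(); print(s["ee_pos"],s["ft_force"]); plan(s,(.456,-.014,.024),down(np.radians(84.6)))
E
```

```text
[ 0.45522395 -0.01374807  0.02472063] [1.04831607 0.25548085 0.17386445]
turn [-0.04 -0.05  0.37] shift [-0.2  0.8  0.7] rows 0.0 0.1
```

Well placed. Close, let it settle, then lift.

Scaled: 1 mm / 600 = 0.0017, 0.3 degrees / 180 = 0.0017.

{"api": "send_rows", "payload": {"steps": [[0,0,0.0017,0,0.0017,0,62],[0,0,0.0017,0,0.0017,0,62],[0,0,0.0017,0,0.0017,0,55],[0,0,0.0017,0,0.0017,0,55],[0,0,0.0017,0,0.0017,0,55],[0,0,0.0017,0,0.0017,0,55],[0,0,0.0017,0,0.0017,0,55],[0,0,0.0017,0,0.0017,0,55]], "force": 30}}

```text
time_s: 3.58
ee_pos: [0.4567, -0.0135, 0.0263]
ee_rot: [0.0, 0.739, 0.674, 0.001]
ft_force: [-2.3, 0.8, 5.5]
gripper_width: 0.682
grasp_force: 30.0
```

Scaled: -50 mm / 600 = -0.0833, -40 mm / 600 = -0.0667.

{"api": "send_rows", "payload": {"steps": [[0,0,0,0,0,-0.0167,55],[0,0,0,0,0,-0.0417,55],[0,0,0,0,0,-0.0667,55],[0,0,0,0,0,-0.0833,55],[0,0,0,0,0,-0.0833,55],[0,0,0,0,0,-0.0833,55],[0,0,0,0,0,-0.0833,55],[0,0,0,0,0,-0.0833,55]]}}

```text
time_s: 4.25
ee_pos: [0.456, -0.0134, 0.0741]
ee_rot: [-0.001, 0.739, 0.674, 0.0]
ft_force: [-0.3, 1.3, -4.4]
gripper_width: 0.681
grasp_force: 30.0
```

```bash
python3 - <<'E'
from bench import state
s=state(); print(s)
E
```

```text
{'time_s': 4.25, 'joints': array([-1.54494233e-01, -5.66826407e-02,  1.78138043e+00,  1.05167873e-03,
        1.41801211e+00, -6.34879573e-02]), 'joint_vel': array([-0.00070929,  0.00214731, -0.00265999, -0.00221103,  0.00059231,
       -0.00169752]), 'joint_torque': array([ 1.50745844e-03, -2.83362257e+01, -3.08760273e+01,  1.18842842e-01,
        9.09213064e-03,  4.57042343e-04]), 'ee_pos': array([ 0.45600195, -0.01336447,  0.07411786]), 'ee_rot': array([-7.60941124e-04,  7.38593272e-01,  6.74150871e-01,  5.55554714e-05]), 'ft_force': array([-0.33840173,  1.34600999, -4.36308948]), 'torque': array([-0.08630946, -0.13265939,  0.01756528]), 'grasp_force': 29.99460071325302, 'gripper_width': 0.6805351012128713}
```

Lifted weight is about 4.4 N, so this is the full carton. Now I'll pin the stand down with all three views.

```bash
python3 - <<'E'
from h import *
from bench import state,capture
print(state()["ft_force"])
d={n:capture(n) for n in("scene","side")}; pickle.dump(d,open("d1.pkl","wb")); print(state()["ft_force"])
s,c=pickle.load(open("w1.pkl","rb"))
r=lambda im,f:cv2.resize(im,None,fx=f,fy=f,interpolation=cv2.INTER_CUBIC)
a=r(c["pixels"][25:175,228:362],3.9); b=r(d["side"]["pixels"][220:300,215:300],3.1); e=r(d["scene"]["pixels"][240:310,255:340],3.1)
im=np.zeros((590,800,3),np.uint8); im[:585,:a.shape[1]]=a[:585]; im[:b.shape[0],530:530+b.shape[1]]=b; im[280:280+e.shape[0],530:530+e.shape[1]]=e
cv2.imwrite("pics/m1.png",im)
E
```

```text
[-0.33840173  1.34600999 -4.36308948]
[-0.28405919  0.90362509 -3.97305597]
```

View pics/m1.png

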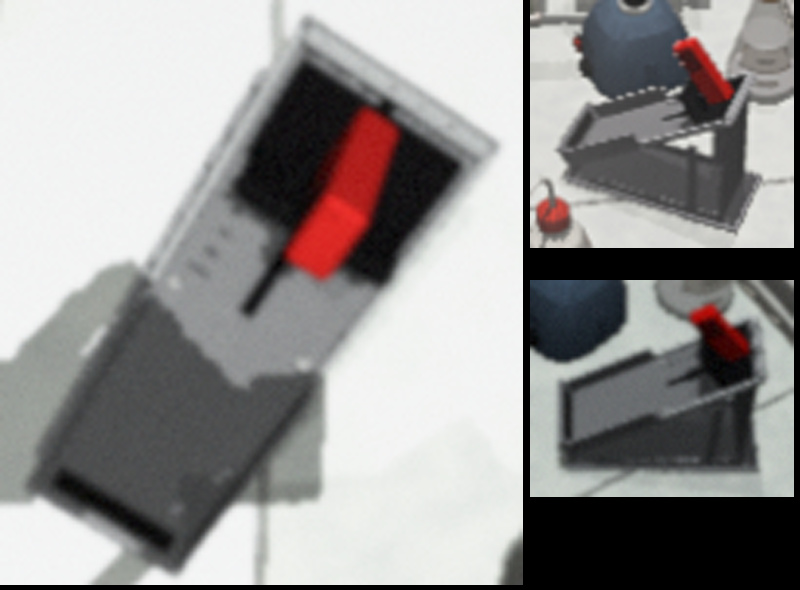

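The montage gives these stand features:

| Feature | Wrist | Side | Scene |
|---|---|---|---|
| Low corner | (28,488) | (585,105) | (563,383) |
| Low corner | (175,572) | (558,150) | (563,440) |
| High corner | (305,18) | not used | (755,322) |
| High corner | (497,147) | not used | (763,373) |
| Fin top | (325,239) | (688,46) | (706,314) |

```bash
python3 - <<'E'
from h import *
np.set_printoptions(precision=4,suppress=True)
s,c=pickle.load(open("w1.pkl","rb"));d=pickle.load(open("d1.pkl","rb"))
W=lambda p:ray(c,(228+(p[0]+.5)/3.9-.5,25+(p[1]+.5)/3.9-.5),s)
D=lambda p:ray(d["side"],(215+(p[0]-530+.5)/3.1-.5,220+(p[1]+.5)/3.1-.5))
S=lambda p:ray(d["scene"],(255+(p[0]-530+.5)/3.1-.5,240+(p[1]-280+.5)/3.1-.5))
F={"A":[W((28,488)),D((585,105)),S((563,383))],"B":[W((175,572)),D((558,150)),S((563,440))],
"C":[W((305,18)),S((755,322))],"D":[W((497,147)),S((763,373))],"fin":[W((325,239)),D((690,46)),S((706,314))]}
P={}
for k,v in F.items():
    P[k],e=tri(v);print(k,P[k],np.round(e,4))
print("AB",np.linalg.norm(P["A"]-P["B"]),"CD",np.linalg.norm(P["C"]-P["D"]))
lo=(P["A"]+P["B"])/2;hi=(P["C"]+P["D"])/2;v=hi-lo
print("len",np.linalg.norm(v[:2]),v[2],"yaw",np.degrees(np.arctan2(v[1],v[0])),np.degrees(np.arctan2(*(P["A"]-P["B"])[[1,0]]))-90)
f=P["fin"]-lo;print("fin yaw",np.degrees(np.arctan2(f[1],f[0])))
b=[S((565,465)),]; print("base low-near z0 scene",[ (e+dd*(0-e[2])/dd[2]) for e,dd in b],"base hi-near",[(e+dd*(0-e[2])/dd[2]) for e,dd in [S((757,468)),D((738,228)),D((563,180))]])
E
```

```text
A [ 0.3714 -0.2635  0.0445] [0.004  0.003  0.0056]
B [ 0.3347 -0.3276  0.0448] [0.0033 0.0033 0.0048]
C [ 0.54   -0.3602  0.1471] [0.0001 0.0001]
D [ 0.4985 -0.4237  0.1634] [0.0013 0.0013]
fin [ 0.4685 -0.3621  0.2025] [0.0047 0.0019 0.0032]
AB 0.07392165207213955 CD 0.07754759651295073
len 0.1921207780193695 0.11064666405517182 yaw -30.122464433853725 -29.76552504617272
fin yaw -29.981849851077563
base low-near z0 scene [array([ 0.3427, -0.329 ,  0.    ])] base hi-near [array([ 0.5136, -0.4314,  0.    ]), array([ 0.5126, -0.4298,  0.    ]), array([ 0.3357, -0.3336,  0.    ])]
```

```bash
cat >> h.py <<'E'
A=np.radians(35)
def stand(ox,oy,yaw):
    ex=np.array([np.cos(yaw),np.sin(yaw),0]); ez=np.array([0,0,1.])
    u=np.cos(A)*ex+np.sin(A)*ez; n=-np.sin(A)*ex+np.cos(A)*ez; o=np.array([ox,oy,0])
    return o,ex,np.cross(ez,ex),u,n
def slopeR(st,back=True):
    o,ex,ey,u,n=st; x=-u if back else u; return np.stack([x,np.cross(-n,x),-n],1)
CC=np.array([.0105,0,-.007])  # carton centre in tool
E
python3 - <<'E'
from h import *
from bench import state
st=stand(.445,-.346,np.radians(-30)); o,ex,ey,u,n=st
lip=o-.086*ex+np.array([0,0,.026]); seat=lip+.055*u+.032*n
print("seat",seat)
T=slopeR(st); s=state()
P=seat+.045*u+.085*n-T@CC
print("P",P); plan(s,P,T)
up=dict(s,ee_pos=s["ee_pos"]+np.array([-.03,0,.2]));plan(s,up["ee_pos"],rot(s["ee_rot"]));plan(up,P,T)
E
```

```text
seat [ 0.39364376 -0.31634946  0.08375957]
P [ 0.39427074 -0.31671145  0.17948692]
turn [-19.88 -31.17 -63.1 ] shift [-307.6  -34.2 -105.4] rows 7.8 10.2
turn [0. 0. 0.] shift [  -2.5  -30.  -200. ] rows 4.8 0.0
turn [-19.88 -31.17 -63.1 ] shift [-305.1   -4.2   94.5] rows 7.7 10.2
```

Scaled: -225 mm / 600 = -0.375, -192 mm / 600 = -0.32.

{"api": "send_rows", "payload": {"steps": [[0,0,0,0,0,-0.0667,55],[0,0,0,0,0,-0.1333,55],[0,0,0,-0.0017,-0.0167,-0.1967,55],[0,0,0,-0.0033,-0.0333,-0.26,55],[0,0,0,-0.0067,-0.0583,-0.32,55],[0,0,0,-0.0083,-0.0833,-0.375,55]]}}

```text
time_s: 4.85
ee_pos: [0.4057, -0.0142, 0.3022]
ee_rot: [0.001, 0.739, 0.674, 0.001]
ft_force: [1.1, -0.1, -3.3]
gripper_width: 0.679
grasp_force: 30.0
```

```bash
python3 - <<'E'
from h import *
from bench import state
st=stand(.445,-.346,np.radians(-30)); o,ex,ey,u,n=st
lip=o-.086*ex+np.array([0,0,.026]); seat=lip+.055*u+.032*n
T=slopeR(st); s=state()
P=seat+.045*u+.085*n-T@CC
print(s["ee_pos"],s["ft_force"]); plan(s,P+[0,0,.07],T)
E
```

```text
[ 0.40574756 -0.01417698  0.30220386] [ 1.14808038 -0.11755188 -3.33182497]
turn [-19.76 -31.06 -63.14] shift [-302.4   16.    52.5] rows 7.4 10.2
```

Scaled: -302 mm / 600 = -0.5033, 52 mm / 600 = 0.0867, -63 degrees / 180 = -0.35.

{"api": "send_rows", "payload": {"steps": [[-0.11,-0.1722,-0.35,-0.5033,0.0267,0.0867,55],[-0.11,-0.1722,-0.35,-0.5033,0.0267,0.0867,55],[-0.11,-0.1722,-0.35,-0.5033,0.0267,0.0867,55],[-0.11,-0.1722,-0.35,-0.5033,0.0267,0.0867,55],[-0.11,-0.1722,-0.35,-0.5033,0.0267,0.0867,55],[-0.11,-0.1722,-0.35,-0.5033,0.0267,0.0867,55],[-0.11,-0.1722,-0.35,-0.5033,0.0267,0.0867,55],[-0.11,-0.1722,-0.35,-0.5033,0.0267,0.0867,55],[-0.11,-0.1722,-0.35,-0.5033,0.0267,0.0867,55],[-0.11,-0.1722,-0.35,-0.5033,0.0267,0.0867,55]]}}

```text
time_s: 5.68
ee_pos: [0.3934, -0.3173, 0.2455]
ee_rot: [0.269, 0.291, 0.915, -0.071]
ft_force: [-0.2, 1.3, -4.8]
gripper_width: 0.679
grasp_force: 30.0
```

```bash
python3 - <<'E'
from h import *
from bench import state
st=stand(.445,-.346,np.radians(-30)); o,ex,ey,u,n=st
lip=o-.086*ex+np.array([0,0,.026]); seat=lip+.055*u+.032*n
T=slopeR(st); s=state()
P=seat+.045*u+.085*n-T@CC
print(s["ee_pos"],P,s["ft_force"],s["joints"]); plan(s,P,T)
E
```

```text
[ 0.3934199  -0.3172898   0.24554896] [ 0.39427074 -0.31671145  0.17948692] [-0.21204609  1.30762007 -4.75168189] [-0.92160927 -0.44873512  1.85059185  0.19929231  1.21109254 -1.89566497]
turn [-1.46 -2.66 -4.9 ] shift [35.  -0.8 56.1] rows 1.6 0.8
```

Scaled: 56 mm / 600 = 0.0933, 50 mm / 600 = 0.0833, -4.2 degrees / 180 = -0.0233.

{"api": "send_rows", "payload": {"steps": [[-0.0078,-0.0122,-0.0233,0.0167,0,0.025,55],[-0.0078,-0.0122,-0.0233,0.0333,0,0.0583,55],[-0.0078,-0.0122,-0.0233,0.05,0,0.0833,55],[-0.0078,-0.0122,-0.0233,0.0583,-0.0017,0.0933,55],[-0.0078,-0.0122,-0.0233,0.0583,-0.0017,0.0933,55],[-0.0078,-0.0122,-0.0233,0.0583,-0.0017,0.0933,55],[-0.0078,-0.0122,-0.0233,0.0583,-0.0017,0.0933,55]]}}

```text
time_s: 6.27
ee_pos: [0.3964, -0.3165, 0.1839]
ee_rot: [0.289, 0.254, 0.92, -0.076]
ft_force: [0.2, -0.5, -4.1]
gripper_width: 0.681
grasp_force: 30.0
```

```bash
python3 - <<'E'
from h import *
s,c=snap(3)
st=stand(.445,-.346,np.radians(-30)); o,ex,ey,u,n=st
lip=o-.086*ex+np.array([0,0,.026]); seat=lip+.055*u+.032*n
T=slopeR(st); P=seat+.045*u+.085*n-T@CC
plan(s,P,T); print(s["ft_force"])
im=cv2.imread("pics/w3.png")
def pl(p,col): cv2.circle(im,tuple(int(x) for x in proj(c,p,s)[0]*1.55),3,col,1)
for y in(-.037,.037):
    for h in (0,.018,.024):
        pl(lip+y*ey+h*n,(0,0,255))
    pl(lip+y*ey+.018*n+.04*u,(0,255,0))
cv2.imwrite("pics/w3o.png",im)
E
```

```text
6.2667 [ 0.3964 -0.3165  0.1839] [ 0.2894  0.2537  0.9198 -0.0763]
turn [-0.11 -0.17 -0.81] shift [ 3.9 -1.3  2.6] rows 0.1 0.1
[ 0.16100385 -0.48000713 -4.06032761]
```

View pics/w3o.png

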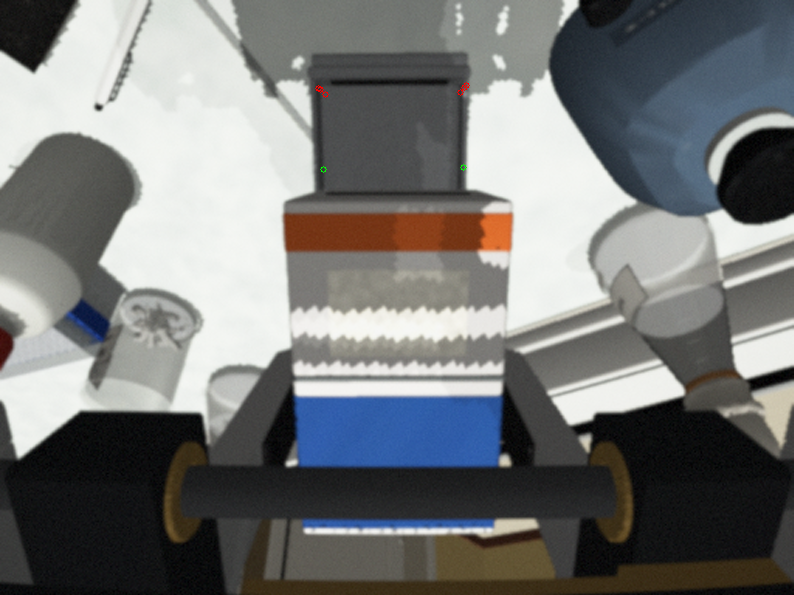

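The overlay agrees with the stand laterally: cheeks at x≈319 and 463 against a model of 320 and 465. The lip's inner edge shows at v≈80 instead of 90, so it is about 5 mm further down the slope. The carton is centred and aligned to within 1°, so I move in close.

Scaled: 66 mm / 600 = 0.11, 64 mm / 600 = 0.1067, -0.9 degrees / 180 = -0.005.

{"api": "send_rows", "payload": {"steps": [[-0.0006,-0.0011,-0.005,0.0167,-0.0025,0.025,55],[-0.0006,-0.0011,-0.005,0.0333,-0.0025,0.0533,55],[-0.0006,-0.0011,-0.005,0.05,-0.0025,0.08,55],[-0.0006,-0.0011,-0.005,0.0617,-0.0025,0.0967,55],[-0.0006,-0.0011,-0.005,0.0667,-0.0025,0.1067,55],[-0.0006,-0.0011,-0.005,0.0667,-0.0025,0.11,55],[-0.0006,-0.0011,-0.005,0.0667,-0.0025,0.11,55],[-0.0006,-0.0011,-0.005,0.0667,-0.0025,0.11,55]]}}

```text
time_s: 6.98
ee_pos: [0.4001, -0.32, 0.107]
ee_rot: [0.291, 0.246, 0.921, -0.078]
ft_force: [0.1, -0.3, -3.7]
gripper_width: 0.676
grasp_force: 30.0
```

```bash
python3 - <<'E'
from h import *
s,c=snap(4)
st=stand(.445,-.346,np.radians(-30)); o,ex,ey,u,n=st
lip=o-.086*ex+np.array([0,0,.026]); seat=lip+.055*u+.032*n
T=slopeR(st); P=seat-T@CC
plan(s,P,T); print(s["ft_force"])
E
```

```text
6.9833 [ 0.4001 -0.32    0.107 ] [ 0.2909  0.2462  0.9212 -0.0784]
turn [-0.02  0.06  0.08] shift [ 9.  -0.1 21.8] rows 0.6 0.0
[ 0.13728016 -0.33638904 -3.69424954]
```

View pics/w4.png

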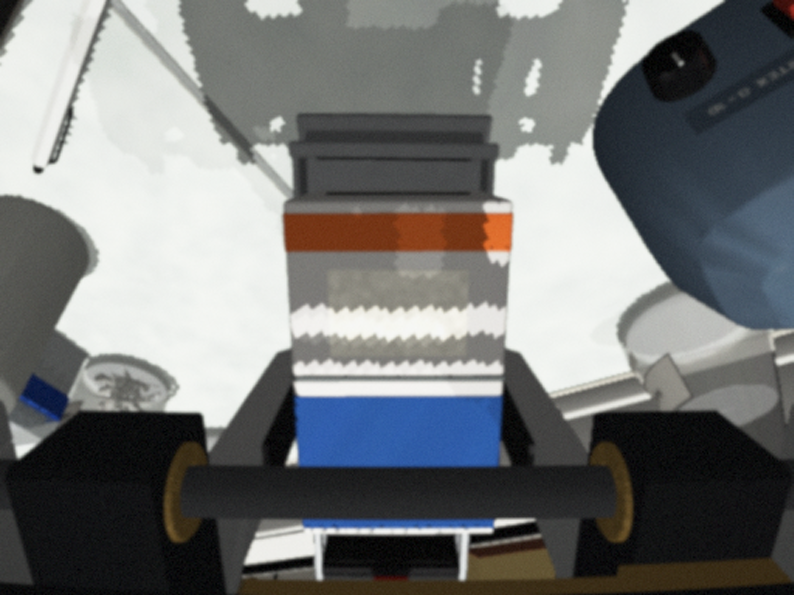

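The view shows the carton above the bed inside the cheeks, with the stand centre at x≈394 against the carton's 398. The lip's inner edge at v≈158 puts it about 10 mm ahead of the orange end. Next I descend slowly to the bed.

Scaled: 15 mm / 600 = 0.025, 13 mm / 600 = 0.0217.

{"api": "send_rows", "payload": {"steps": [[0,0,0,0,-0.002,0.0083,55],[0,0,0,0,-0.002,0.0167,55],[0,0,0,0,-0.002,0.0217,55],[0,0,0,0,-0.002,0.025,55],[0,0,0,0,-0.002,0.025,55],[0,0,0,0,-0.002,0.025,55]]}}

```text
time_s: 7.53
ee_pos: [0.4062, -0.3244, 0.0926]
ee_rot: [0.29, 0.246, 0.922, -0.077]
ft_force: [0.2, 0.3, -3.4]
gripper_width: 0.681
grasp_force: 30.0
```

Scaled: 2 mm / 600 = 0.0033, 1 mm / 600 = 0.0017.

{"api": "send_rows", "payload": {"steps": [[0,0,0,0,0,0.0017,55],[0,0,0,0,0,0.0033,55],[0,0,0,0,0,0.0033,55],[0,0,0,0,0,0.0033,55]]}}

```text
time_s: 7.87
ee_pos: [0.4065, -0.3244, 0.0923]
ee_rot: [0.289, 0.246, 0.922, -0.078]
ft_force: [-15.2, 11.1, 10.2]
gripper_width: 0.678
grasp_force: 30.0
```

Bed contact. I ease off and slide toward the lip.

Scaled: 6 mm / 600 = 0.01, -1.5 mm / 600 = -0.0025.

{"api": "send_rows", "payload": {"steps": [[0,0,0,0,0,-0.0025,55],[0,0,0,0.0033,0,-0.0025,55],[0,0,0,0.0067,0,-0.0025,55],[0,0,0,0.01,0,-0.0025,55],[0,0,0,0.01,0,-0.0025,55],[0,0,0,0.01,0,-0.0025,55]]}}

```text
time_s: 8.37
ee_pos: [0.4021, -0.3223, 0.089]
ee_rot: [0.29, 0.247, 0.922, -0.078]
ft_force: [-1.3, 1.3, -1.8]
gripper_width: 0.682
grasp_force: 30.0
```

```bash
cat >> h.py <<'E'
def loc(s,w=4.3):
    st=stand(.445,-.346,np.radians(-30)); o,ex,ey,u,n=st
    f=s["ft_force"]+[0,0,w]; print("force u,y,n",(f@np.stack([u,ey,n],1)).round(1),"torque",s["torque"].round(2))
E
python3 - <<'E'
from h import *
from bench import capture
s,c=snap(5); loc(s); print(s["ft_force"],s["ee_pos"])
d=capture("side"); S=capture("scene")
r=lambda im,f:cv2.resize(im,None,fx=f,fy=f,interpolation=cv2.INTER_CUBIC)
im=np.zeros((600,800,3),np.uint8)
a=r(c["pixels"][60:160,150:350],4.); b=r(d["pixels"][235:300,215:305],4); e=r(S["pixels"][240:305,255:345],4)
im[:200,:800]=a[:200]; im[205:205+b.shape[0],:b.shape[1]]=b[:395]; im[205:205+e.shape[0],400:400+e.shape[1]]=e[:395]
cv2.imwrite("pics/m2.png",im)
E
```

```text
8.3667 [ 0.4021 -0.3223  0.089 ] [ 0.2898  0.2465  0.9215 -0.0777]
force u,y,n [-0.   0.4  3. ] torque [ 0.22  0.42 -0.02]
[-1.29957646  1.25848731 -1.83507184] [ 0.40211944 -0.32226071  0.08896984]
```

View pics/m2.png

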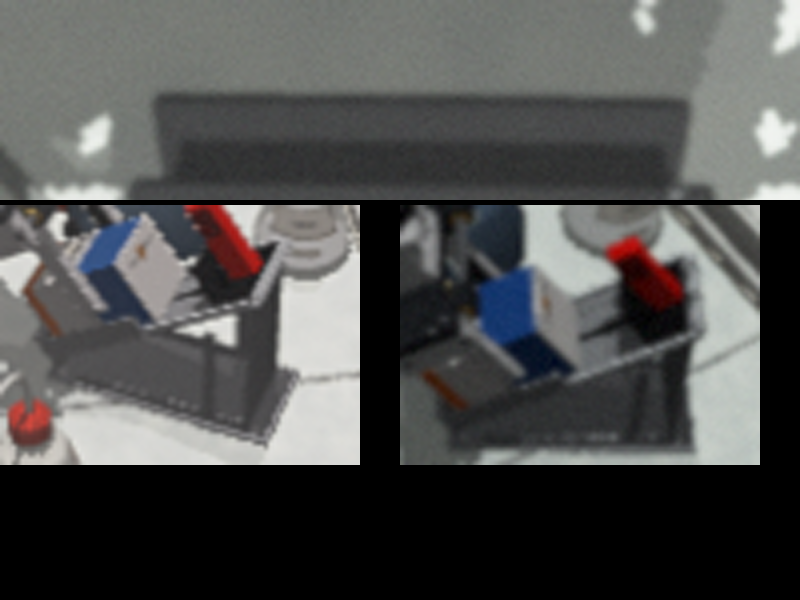

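The side and scene crops show the carton lying in the bed between the cheeks, with the orange end towards the lip and the jaw behind it, still clear. I slide on until it touches the lip.

Scaled: 3 mm / 600 = 0.005, 2 mm / 600 = 0.0033.

{"api": "send_rows", "payload": {"steps": [[0,0,0,0.0017,0,0,55],[0,0,0,0.0033,0,0,55],[0,0,0,0.005,0,0,55],[0,0,0,0.005,0,0,55]]}}

```text
time_s: 8.85
ee_pos: [0.4, -0.3209, 0.0873]
ee_rot: [0.29, 0.247, 0.922, -0.078]
ft_force: [0.9, 0.2, -1.5]
gripper_width: 0.677
grasp_force: 30.0
```

```bash
python3 - <<'E'
from h import *
from bench import state
loc(state())
E
```

```text
force u,y,n [2.2 0.7 1.9] torque [0.09 0.24 0.01]
```

Scaled: 2 mm / 600 = 0.0033, 1 mm / 600 = 0.0017.

{"api": "send_rows", "payload": {"steps": [[0,0,0,0.0017,0,0,55],[0,0,0,0.0033,0,0,55],[0,0,0,0.0033,0,0,55]]}}

```text
time_s: 9.1
ee_pos: [0.3992, -0.3205, 0.0869]
ee_rot: [0.291, 0.247, 0.921, -0.078]
ft_force: [3.6, -1.6, -3.5]
gripper_width: 0.682
grasp_force: 30.0
```

```bash
python3 - <<'E'
from h import *
from bench import state
loc(state())
E
```

```text
force u,y,n [ 3.7  0.4 -1.6] torque [ 0.07 -0.29 -0.08]
```

Scaled: 2 mm / 600 = 0.0033, 1 mm / 600 = 0.0017.

{"api": "send_rows", "payload": {"steps": [[0,0,0,0.0017,0,0.0008,55],[0,0,0,0.0033,0,0.0008,55],[0,0,0,0.0033,0,0.0008,55],[0,0,0,0.0033,0,0.0008,55]]}}

```text
time_s: 9.43
ee_pos: [0.399, -0.3205, 0.087]
ee_rot: [0.292, 0.247, 0.921, -0.078]
ft_force: [5.5, -1.5, 1.0]
gripper_width: 0.681
grasp_force: 30.0
```

```bash
python3 - <<'E'
from h import *
from bench import state
s=state();loc(s);print(s["ee_pos"])
E
```

```text
force u,y,n [7.6 1.4 1.1] torque [ 0.1  -1.1  -0.02]
[ 0.39901253 -0.32052159  0.08702766]
```

At the lip (TCP stopped). I relieve, open, and withdraw square off the bed.

Scaled: -2 mm / 600 = -0.0033.

{"api": "send_rows", "payload": {"steps": [[0,0,0,-0.0033,0,0,55],[0,0,0,-0.0033,0,0,70],[0,0,0,-0.0033,0,0,80],[0,0,0,-0.0033,0,0,94],[0,0,0,-0.0033,0,0,94],[0,0,0,-0.0033,0,0,94],[0,0,0,-0.0033,0,0,94]]}}

```text
time_s: 10.02
ee_pos: [0.3986, -0.3201, 0.0854]
ee_rot: [0.289, 0.246, 0.922, -0.077]
ft_force: [-0.2, 0.1, -0.3]
gripper_width: 1.0
grasp_force: 0.0
```

{"api": "send_rows", "payload": {"steps": [[0,0,0,-0.0033,0,-0.0167,94],[0,0,0,-0.0033,0,-0.05,94],[0,0,0,-0.0033,0,-0.1,94],[0,0,0,-0.0033,0,-0.1583,94],[0,0,0,-0.0033,0,-0.2167,94],[0,0,0,-0.0033,0,-0.2333,94],[0,0,0,-0.0033,0,-0.2333,94]]}}

```text
time_s: 10.6
ee_pos: [0.3308, -0.2823, 0.2063]
ee_rot: [0.292, 0.246, 0.921, -0.081]
ft_force: [0.2, -0.7, 0.4]
gripper_width: 0.997
grasp_force: 0.0
```

```bash
python3 - <<'E'
from h import *
s,c=snap(6);loc(s,0)
E
```

```text
10.6 [ 0.3308 -0.2823  0.2063] [ 0.2924  0.2462  0.9205 -0.0808]
force u,y,n [ 0.7 -0.5 -0. ] torque [0.16 0.05 0.04]
```

View pics/w6.png

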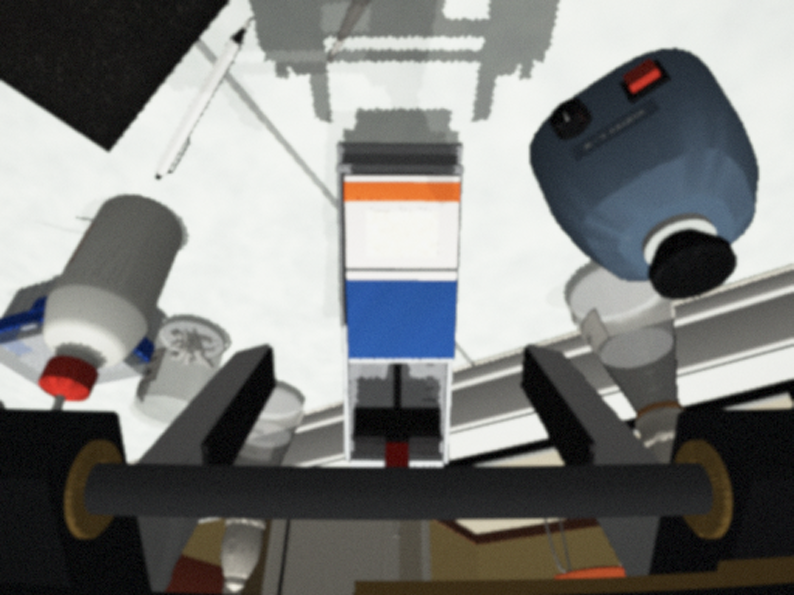

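The carton lies seated between the cheeks with its orange end against the lip (v≈178). Behind it, the jaw shows at v≈408–437 and the red fin at x≈397, v≥442. Now for the keeper.

```bash
python3 - <<'E'
from h import *
np.set_printoptions(precision=4,suppress=True)
s,c=pickle.load(open("w6.pkl","rb"));k=1.55
st=stand(.445,-.346,np.radians(-30)); o,ex,ey,u,n=st;T=slopeR(st)
seat=np.array([.3986,-.3201,.0854])+T@CC
print("seat",seat)
B=np.stack([u,ey,n],1)
def pl(uv,h):
    e,d=ray(c,(uv[0]/k,uv[1]/k),s); t=((seat+h*n-e)@n)/(d@n); return ((e+d*t-seat)@B*1e3).round(1)
print("carton top corners",[pl(p,.032) for p in[(343,181),(461,181),(457,358),(347,358)]])
print("jaw",pl((397,408),-.032),pl((397,437),.008),pl((397,442),.008), "rails",pl((348,465),-.014),pl((447,465),-.014))
f=np.array([.4685,-.3621,.2025]); F=(f-seat)@B*1e3; print("fin top rel",F,"q",145-F[0])
for q in(.008,):
    G=seat+(.145-q)*u+(.050-.032)*n; print("target",G); plan(s,G+.075*n,T); plan(s,G,T)
E
```

```text
seat [ 0.3877 -0.3138  0.0851]
carton top corners [array([-50.4, -31.7,  32. ]), array([-50.6,  33.1,  32. ]), array([53. , 34.2, 32. ]), array([ 53.3, -31.9,  32. ])]
jaw [118.9  -2.1 -32. ] [120.4  -1.9   8. ] [124.2  -1.8   8. ] rails [156.9 -38.4 -14. ] [156.6  35.4 -14. ]
fin top rel [144.4555  -1.4231  42.156 ] q 0.5444934270797148
target [ 0.4759 -0.3647  0.1784]
turn [-0.24  0.31  0.13] shift [-120.5    1.1   44.2] rows 3.1 0.1
turn [-0.24  0.31  0.13] shift [-120.1    1.4  119.2] rows 4.1 0.1
```

Scaled: -128 mm / 600 = -0.2133, -120 mm / 600 = -0.2.

{"api": "send_rows", "payload": {"steps": [[0,0,0,-0.0583,0,0.0083,60],[0,0,0,-0.1167,0,0.025,60],[0,0,0,-0.1667,0,0.05,60],[0,0,0,-0.2,0,0.0733,60],[0,0,0,-0.2133,-0.0008,0.0733,60],[0,0,0,-0.2133,-0.0008,0.0833,60],[0,0,0,-0.2133,-0.0008,0.0833,60],[0,0,0,-0.2133,-0.0008,0.0833,60]]}}

```text
time_s: 11.32
ee_pos: [0.4454, -0.3473, 0.2316]
ee_rot: [0.288, 0.247, 0.922, -0.077]
ft_force: [-0.6, -0.3, 0.5]
gripper_width: 0.638
grasp_force: 0.0
```

```bash
python3 - <<'E'
from h import *
from bench import state
st=stand(.445,-.346,np.radians(-30)); o,ex,ey,u,n=st;T=slopeR(st)
seat=np.array([ 0.3877,-0.3138,0.0851]); s=state(); print(s["gripper_width"],s["joints"])
plan(s,seat+.144*u-.0017*ey+.018*n,T); loc(s,0)
E
```

```text
0.638006749523419 [-0.89277414 -0.32325392  1.81022046  0.23496724  1.0930482  -1.98870359]
turn [ 0.08 -0.3   0.01] shift [-5.6 -1.7 63.7] rows 1.5 0.0
force u,y,n [ 0.  -0.6  0.6] torque [0.19 0.13 0.01]
```

Scaled: 62 mm / 600 = 0.1033, -1.5 mm / 600 = -0.0025.

{"api": "send_rows", "payload": {"steps": [[0,0,0,-0.0083,-0.0025,0.025,60],[0,0,0,-0.0083,-0.0025,0.05,60],[0,0,0,-0.0083,-0.0025,0.075,60],[0,0,0,-0.0083,-0.0025,0.0933,60],[0,0,0,-0.0083,-0.0025,0.1033,60],[0,0,0,-0.0083,-0.0025,0.1033,60],[0,0,0,-0.0083,-0.0025,0.1033,60]]}}

```text
time_s: 11.9
ee_pos: [0.4796, -0.3691, 0.1859]
ee_rot: [0.29, 0.247, 0.922, -0.078]
ft_force: [-0.5, 1.2, -0.1]
gripper_width: 0.637
grasp_force: 0.0
```

```bash
python3 - <<'E'
from h import *
from bench import state
s=state(); loc(s,0)
E
```

```text
force u,y,n [-0.9  0.7  0.5] torque [ 0.16  0.11 -0.  ]
```

{"api": "send_rows", "payload": {"steps": [[0,0,0,0,0,0,30],[0,0,0,0,0,0,20],[0,0,0,0,0,0,10],[0,0,0,0,0,0,10],[0,0,0,0,0,0,10],[0,0,0,0,0,0,10],[0,0,0,0,0,0,10],[0,0,0,0,0,0,10]], "force": 12}}

```text
time_s: 12.57
ee_pos: [0.4796, -0.3697, 0.186]
ee_rot: [0.29, 0.247, 0.922, -0.078]
ft_force: [-1.8, -1.9, 0.4]
gripper_width: 0.17
grasp_force: 12.0
```

```bash
python3 - <<'E'
from h import *
from bench import state
s=state(); loc(s,0)
E
```

```text
force u,y,n [-0.2 -2.6  0.7] torque [-0.06  0.34 -0.35]
```

Fin held (16 mm). Sliding down most of the way.

Scaled: 53 mm / 600 = 0.0883, 51 mm / 600 = 0.085.

{"api": "send_rows", "payload": {"steps": [[0,0,0,0.0067,0,0,10],[0,0,0,0.0167,0,0,10],[0,0,0,0.0267,0,0,10],[0,0,0,0.0367,0,0,10],[0,0,0,0.0467,0,0,10],[0,0,0,0.0567,0,0,10],[0,0,0,0.0667,0,0,10],[0,0,0,0.0767,0,0,10],[0,0,0,0.085,0,0,10],[0,0,0,0.0883,0,0,10]]}}

```text
time_s: 13.4
ee_pos: [0.4415, -0.3471, 0.155]
ee_rot: [0.289, 0.247, 0.922, -0.078]
ft_force: [1.7, -4.0, -1.2]
gripper_width: 0.173
grasp_force: 12.0
```

```bash
python3 - <<'E'
from h import *
from bench import state
s=state(); loc(s,0); st=stand(.445,-.346,np.radians(-30)); print((s["ee_pos"]-np.array([.4796,-.3697,.186]))@np.stack(st[2:],1)*1e3)
E
```

```text
force u,y,n [ 2.2 -2.6 -3. ] torque [-0.39  0.03 -0.44]
[ 5.14525987e-01 -5.40572955e+01 -3.42755644e-02]
```

Scaled: 4.5 mm / 600 = 0.0075, 3 mm / 600 = 0.005.

{"api": "send_rows", "payload": {"steps": [[0,0,0,0.0025,0,0,10],[0,0,0,0.005,0,0,10],[0,0,0,0.0075,0,0,10],[0,0,0,0.0075,0,0,10]]}}

```text
time_s: 13.73
ee_pos: [0.4388, -0.3455, 0.1527]
ee_rot: [0.289, 0.246, 0.922, -0.077]
ft_force: [-0.5, -2.6, -0.9]
gripper_width: 0.171
grasp_force: 12.0
```

```bash
python3 - <<'E'
from h import *
from bench import state
s=state(); loc(s,0); st=stand(.445,-.346,np.radians(-30)); print((s["ee_pos"]-np.array([.4796,-.3697,.186]))@np.stack(st[2:],1)*1e3)
E
```

```text
force u,y,n [ 0.2 -2.5 -1.2] torque [-0.34  0.16 -0.43]
[ 5.58292467e-01 -5.79042013e+01 -5.69355728e-02]
```

Scaled: 3 mm / 600 = 0.005, 2 mm / 600 = 0.0033.

{"api": "send_rows", "payload": {"steps": [[0,0,0,0.0017,0,0,10],[0,0,0,0.0033,0,0,10],[0,0,0,0.005,0,0,10],[0,0,0,0.005,0,0,10]]}}

```text
time_s: 14.07
ee_pos: [0.437, -0.3444, 0.1513]
ee_rot: [0.29, 0.246, 0.922, -0.078]
ft_force: [1.7, -4.0, -0.9]
gripper_width: 0.171
grasp_force: 12.0
```

```bash
cat > q.py <<'E'
from h import *
from bench import state
s=state(); loc(s,0); st=stand(.445,-.346,np.radians(-30)); print(((s["ee_pos"]-np.array([.4796,-.3697,.186]))@np.stack(st[2:],1)*1e3).round(1))
E
python3 q.py
```

```text
force u,y,n [ 2.4 -2.6 -2.7] torque [-0.43 -0.02 -0.43]
[  0.6 -60.5  -0. ]
```

Scaled: 2 mm / 600 = 0.0033, 1 mm / 600 = 0.0017.

{"api": "send_rows", "payload": {"steps": [[0,0,0,0.0017,0,0,10],[0,0,0,0.0033,0,0,10],[0,0,0,0.0033,0,0,10]]}}

```text
time_s: 14.32
ee_pos: [0.4369, -0.3444, 0.1513]
ee_rot: [0.292, 0.247, 0.921, -0.078]
ft_force: [7.5, -5.9, -2.3]
gripper_width: 0.173
grasp_force: 12.0
```

```bash
python3 q.py
```

```text
force u,y,n [ 6.4 -1.4 -7.3] torque [-0.67 -0.71 -0.34]
[  0.6 -60.6   0.1]
```

The keeper stopped at about 60.6 mm with the force rising to 6 N, so it has met the carton. I relax and let go.

Scaled: -1.5 mm / 600 = -0.0025, -0.8 mm / 600 = -0.0013.

{"api": "send_rows", "payload": {"steps": [[0,0,0,-0.0013,0,0,10],[0,0,0,-0.0025,0,0,10],[0,0,0,-0.0025,0,0,20],[0,0,0,-0.0025,0,0,40],[0,0,0,-0.0025,0,0,60],[0,0,0,-0.0025,0,0,60],[0,0,0,-0.0025,0,0,60],[0,0,0,-0.0025,0,0,60]]}}

```text
time_s: 14.98
ee_pos: [0.4365, -0.3439, 0.1508]
ee_rot: [0.29, 0.246, 0.922, -0.077]
ft_force: [0.6, 0.1, 1.0]
gripper_width: 0.532
grasp_force: 0.0
```

Scaled: -130 mm / 600 = -0.2167, -120 mm / 600 = -0.2.

{"api": "send_rows", "payload": {"steps": [[0,0,0,-0.0025,0,-0.0167,60],[0,0,0,-0.0025,0,-0.05,60],[0,0,0,-0.0025,0,-0.1,60],[0,0,0,-0.0025,0,-0.15,60],[0,0,0,0.025,0,-0.2,60],[0,0,0,0,0,-0.2167,60],[0,0,0,-0.05,0,-0.2167,60],[0,0,0,-0.0833,0,-0.2167,60],[0,0,0,-0.0833,0,-0.2167,60]]}}

```text
time_s: 15.73
ee_pos: [0.4094, -0.3289, 0.2909]
ee_rot: [0.292, 0.246, 0.921, -0.079]
ft_force: [-1.0, -0.5, 0.4]
gripper_width: 0.639
grasp_force: 0.0
```

```bash
python3 - <<'E'
from h import *
from bench import capture
s,c=snap(7); d=capture("side"); S=capture("scene"); loc(s,0)
r=lambda im,f:cv2.resize(im,None,fx=f,fy=f,interpolation=cv2.INTER_CUBIC)
im=np.zeros((600,800,3),np.uint8)
a=r(c["pixels"],1.); b=r(d["pixels"][225:300,215:305],3.1); e=r(S["pixels"][235:305,255:345],3.1); g=r(S["pixels"][130:220,180:270],2.2)
im[:384,:512]=a; im[:b.shape[0],515:515+b.shape[1]]=b; im[240:240+e.shape[0],515:515+e.shape[1]]=e; im[386:386+g.shape[0],:g.shape[1]]=g
cv2.imwrite("pics/m3.png",im)
E
```

```text
15.7333 [ 0.4094 -0.3289  0.2909] [ 0.2925  0.2456  0.9208 -0.0793]
force u,y,n [-0.3 -0.9  0.7] torque [0.12 0.05 0.01]
```

View pics/m3.png

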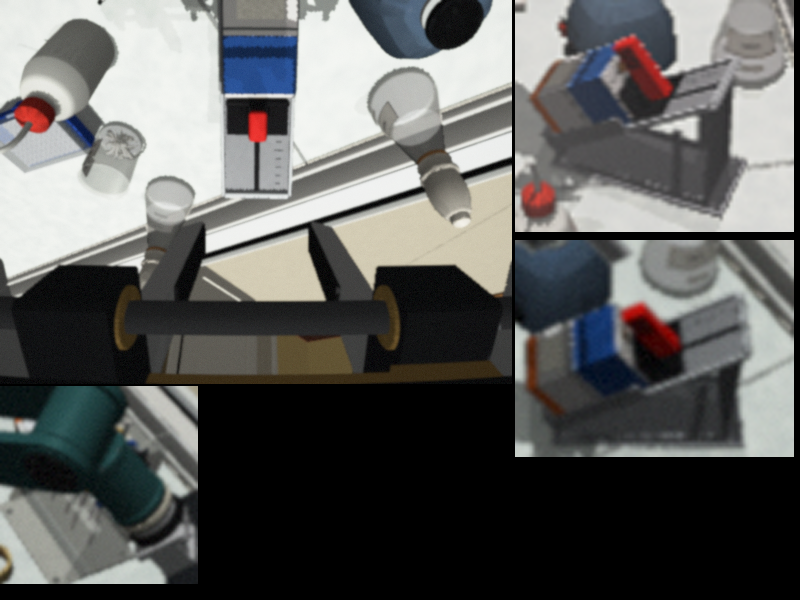

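The last views show the carton seated, the jaw against its upper end, the fin free, the flask standing and the gripper clear. The lip measured earlier agrees with the final carton position to within about 3 mm. Handing in.

```bash
python3 -c "
from bench import workorder
print(workorder.job_done())"
```

```text
the job is handed in; nothing more can be done
None
```

I laid the full carton (about 0.44 kg by its lift force) in the stand with its orange end against the lip, slid the keeper down gently until it met the carton, and let go. The other carton was never touched, the flask is still standing, and I handed the job in at about 16 s.

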